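# Shut down the steamer and keep the pots warm

### The job

Supper is done: first turn the steamer's timer dial back until its red pointer stands at the red zero mark, then stand every blue pot upright on the floor of the open top tier to keep warm, and then set the lid gently on the tier, not dropping it, so that it sits seated and level on the rim. Also put the bamboo spatula away, at any point in the job, by sliding it blade first well into the slot of its wooden block and leaving it there. Leave the other kitchen things where they are.

Things in the scene. Friction and masses are not known exactly. Their poses are not given: they have to be found in the camera images.
- steamer: Electric steamer, fixed: black base, closed lower tier and open top tier of steel, 220 mm across. Origin: centre of its underside, z up. Side handles reach 126 mm from its axis along its own +x and -x, 94 to 172 mm up. A black timer deck 100 mm wide (its x), 50 mm high, runs along its own -y to 230 mm from its axis and carries the timer dial.
- tier_floor (a point): Centre of the inside floor of the steamer's open top tier, 135 mm above the counter; the tier is 212 mm wide inside and 62 mm deep.
- tier_rim (a point): Centre of the top rim of that tier, 197 mm above the counter; rim 220 mm outside, 212 mm inside diameter.
- timer (a joint): Angle of the timer dial (rad): 0 when its red pointer points at the red zero mark, growing as the dial is turned clockwise seen from above; it turns freely past zero to -0.7 and up to 2.6, with light friction, and stays where it is left.
- timer_grip (a point): On the timer dial's vertical axis, at grip height, 84 mm above the counter, 75 mm from the tier wall. Disc 66 mm across, top 61 mm up; on it a grey upright grip bar 54 mm long, 14 mm thick, top 91 mm up. The point turns with the dial: the bar lies along its x axis, red pointer at the -x end. At zero the pointer points along the steamer's own -x.
- zero_mark (a point): The red zero mark on the timer deck, 42 mm from the dial's axis; the other, white ticks are the running times.
- lid: Loose steel steamer lid, 0.35 kg, on the trivet at the start. Origin: centre of its underside. A plug 198 mm across, 8 mm deep goes inside the rim; the flange above it, 226 mm across, 5 mm thick, rests on the rim (seated, the origin lies 8 mm below the rim). Black upright knob in the middle, 30 mm across, from 13 to 50 mm above the origin.
- trivet: Cast aluminium trivet on rubber feet, fixed, about 210 mm across, top 28 mm above the counter; origin: centre of its underside.
- spatula: Loose bamboo spatula lying flat, 240 mm long, 0.06 kg. Origin: on its underside in the handle, near the balance point; x points to the blade tip, z up. Handle from x = -110 to 30 mm, 20 mm wide, 14 mm thick; flat blade from x = 30 to 130 mm, 60 mm wide, 6 mm thick, undersides flush.
- spatula_tip (a point): Middle of the blade's front edge, 130 mm ahead of the spatula's origin and 3 mm above its underside.
- block: Dark wooden spatula block, fixed, 110 mm deep, 100 mm wide, 58 mm high. Origin: at the foot of its front face, in the middle; its x axis points level into the slot.
- slot_mouth (a point): Centre of the mouth of the block's level slot, 29 mm above the counter on the front face, edged with brass, below a brass strip on top: slot 70 mm wide, 14 mm high (22 to 36 mm above the counter), 102 mm deep. Its x axis points into the slot.
- pot0: Small loose stoneware pot with its own fixed flat white cover, blue side; 56 mm across, 48 mm high in all (side 42 mm, small button on top), 0.16 kg. Origin: centre of its underside. May be absent.
- pot1: Small loose stoneware pot with its own fixed flat white cover, blue side; 56 mm across, 48 mm high in all (side 42 mm, small button on top), 0.16 kg. Origin: centre of its underside. May be absent.
- pot2: Small loose stoneware pot with its own fixed flat white cover, blue side; 56 mm across, 48 mm high in all (side 42 mm, small button on top), 0.16 kg. Origin: centre of its underside. May be absent.
- pot3: Small loose stoneware pot with its own fixed flat white cover, blue side; 56 mm across, 48 mm high in all (side 42 mm, small button on top), 0.16 kg. Origin: centre of its underside. May be absent.
- bowl: White enamel bowl, 150 mm across, 60 mm high: not needed, leave it alone.
- jar: Glass jar with yellow twist cap, 72 mm across, 110 mm high: not needed, leave it alone.
- tin: Red tin, 72 mm across, 90 mm high: not needed, leave it alone.
- mug: Terracotta mug, 80 mm across, 85 mm high: not needed, leave it alone.
- spoon: Steel spoon, 180 mm long, lying on the counter: not needed, leave it alone.
- coaster: Round cork coaster, 90 mm across, 8 mm thick: not needed, leave it alone.

How it is judged:
On the way, in this order (a step that is already met when the one before it is completed fails the run):
1. the timer dial is turned back to zero (value of joint timer between -0.1 and 0.1 rad), for 0.3 s.
2. every pot stands upright, let go, on the floor of the top tier (all of step 1 and horizontal distance between each of pot0, pot1, pot2, pot3 and tier_floor below 0.085 m and z of pot0 in the frame of tier_floor between -0.006 and 0.007 m and angle between each of pot0, pot1, pot2, pot3's own z axis and vertical below 0.15 rad and linear speed of each of pot0, pot1, pot2, pot3 below 0.03 m/s and z of pot1 in the frame of tier_floor between -0.006 and 0.007 m and z of pot2 in the frame of tier_floor between -0.006 and 0.007 m and z of pot3 in the frame of tier_floor between -0.006 and 0.007 m and contact force between the fingers and pot0 below 0.1 N and contact force between the fingers and pot1 below 0.1 N and contact force between the fingers and pot2 below 0.1 N and contact force between the fingers and pot3 below 0.1 N), for 0.3 s.
3. the lid sits seated and level on the tier's rim, let go (horizontal distance between lid and tier_rim below 0.01 m and z of lid in the frame of tier_rim between -0.0115 and -0.005 m and angle between lid's own z axis and vertical below 0.035 rad and linear speed of lid below 0.02 m/s and contact force between the fingers and lid below 0.1 N and horizontal distance between each of pot0, pot1, pot2, pot3 and tier_floor below 0.085 m and z of pot0 in the frame of tier_floor between -0.006 and 0.007 m and angle between each of pot0, pot1, pot2, pot3's own z axis and vertical below 0.15 rad and linear speed of each of pot0, pot1, pot2, pot3 below 0.03 m/s and z of pot1 in the frame of tier_floor between -0.006 and 0.007 m and z of pot2 in the frame of tier_floor between -0.006 and 0.007 m and z of pot3 in the frame of tier_floor between -0.006 and 0.007 m), for 0.3 s.
At the end, for the whole second after the job is handed in: Timer within 0.1 rad of zero; pots upright on the tier floor; lid centred within 10 mm, 5 to 11.5 mm below the rim, level within 0.035 rad; spatula tip 70 mm or more inside the slot, within 12 mm of its middle, in line within 0.2 rad, flat (either face up) within 0.25 rad; all at rest, let go (all of step 1 and horizontal distance between each of pot0, pot1, pot2, pot3 and tier_floor below 0.085 m and z of pot0 in the frame of tier_floor between -0.006 and 0.007 m and angle between each of pot0, pot1, pot2, pot3's own z axis and vertical below 0.15 rad and linear speed of each of pot0, pot1, pot2, pot3 below 0.03 m/s and z of pot1 in the frame of tier_floor between -0.006 and 0.007 m and z of pot2 in the frame of tier_floor between -0.006 and 0.007 m and z of pot3 in the frame of tier_floor between -0.006 and 0.007 m and horizontal distance between lid and tier_rim below 0.01 m and z of lid in the frame of tier_rim between -0.0115 and -0.005 m and angle between lid's own z axis and vertical below 0.035 rad and linear speed of each of lid, spatula below 0.02 m/s and x of spatula_tip in the frame of slot_mouth above 0.07 m and y of spatula_tip in the frame of slot_mouth between -0.012 and 0.012 m and z of spatula_tip in the frame of slot_mouth between -0.012 and 0.012 m and angle between the x axis of spatula and the x axis of block, either way round below 0.2 rad and angle between the z axis of spatula and the z axis of block, either way round below 0.25 rad); the robot touches nothing.
It fails at once if a bystander (bowl, jar, tin, mug, spoon, coaster) is moved more than 30 mm (distance of any of bowl, jar, tin, mug, spoon, coaster from where it was at the start of the episode above 0.03 m).
It fails at once if the lid is dropped or slammed onto the steamer (more than 80 N) (contact force between lid and steamer above 80 N).
Of pot0, pot1, pot2, pot3 only 2 to 4 are there at a start; the rules pass over those that are not, and their reading is None.
At some moment in a run one of pot0, pot1, pot2, pot3, spatula may be knocked a few centimetres aside while the robot is not near it.
It also fails if it takes over 210 s, if anything falls off the work surface, if the arm or the gripper's body presses on something with over 40 N, if the wrist force passes 120 N, or if a joint passes its speed limit or range.

### The arm

A 6-joint arm with a two-finger parallel gripper is mounted at the origin on the work surface. World frame = base frame: x ahead of the robot, y to its left, z up, the work surface at z = 0. Lengths are in m, angles in rad, forces in N, time in s.
With the tool pointing down it reaches from about 0.275 to 0.75 m from the base axis. Payload 10.2 kg.
Tool frame: the origin (TCP) lies midway between the tips of the shut fingers; the grasp point (between the pads) lies 19 mm behind it (env.hold_point_z is the distance from the TCP to the grasp point, in m); x points along the fingers, z is the direction in which the jaws open and shut, and the axes are right-handed (so a half turn about x gives the same grasp; the last joint's range is limited). The gripper opens to 85 mm and grips with 20 to 120 N. Pads are 22 mm wide; open, the fingers measure 114 mm over their backs; the gripper's body (76 mm by 85 mm) begins 54 mm behind the grasp point. The pads swing forward as they close: fully open they stand 13 mm farther back than shut.
Start: joints at [0.905, 0.313, 1.498, -0, 1.331, -0.223], TCP at [0.225, 0.474, 0.231] pointing down, gripper open.
Joint ranges: [-2.94, 2.94], [-0.97, 2.17], [0.19, 2.56], [-1.23, 4.37], [0.02, 3.11], [-2.88, 2.88]. Speed limits (rad/s): [2.39, 2.39, 3.01, 3.14, 3.14, 3.14].

### API

Orientations are given as a unit quaternion [x, y, z, w].
In Python, from bench import env, kinematics, monitor, eyes, job gives the robot as it stands. The module is installed in compiled form; this text tells all that it offers. Calls block until the motion is done:
- env.reach(position, orientation): joint-space move of the TCP to a pose.
- env.movel(position, velocity=0.15, frame=None, guard=None): straight line of the TCP; frame=None keeps the orientation; velocity is the mean speed in m/s. With guard (N) it stops when the force on the tool has changed by that much, and returns True; else False.
- env.set_joints(angles): joint-space move.
- env.release() and env.close_gripper(effort=None): open the fingers fully, or close them until they stop; effort is the grip in N (None keeps the last).
- env.hold(seconds).
- kinematics.ik(position, orientation): joint angles nearest the present ones, or None.
- monitor.sense(): the state.
- eyes.grab_frame(name): name is "side" or "top"; returns a dict with "frame" (420x560x3 uint8, red, green, blue), "mtx" (3x3 intrinsics, pixels), "view" (4x4, takes a point from world to camera coordinates). Camera axes: x right, y down, z forward; pixel columns grow to the right and rows downward; lengths in m; the calibration is good to about 2 mm. A picture is of the moment at which its call begins. There is no depth.
A pose or a line that the arm cannot do raises env.MotionError and nothing moves.
- job.hand_in(): hands the job in, once; it reports no verdict.
The state is a dict: "clock": time; "joints": joint angles; "qvel": joint speeds; "joint_efforts": joint torques, N m; "position": TCP position; "ee_rot": TCP orientation; "contact_force": force on the tool from outside, world axes, zero at the start; "ft_torque": the same for the moment, N m; "finger_gap": opening from 0.0 (shut) to 1.0 (fully open).
Only numpy, scipy, OpenCV 4.12 (cv2) and the standard library are available. Lean on these libraries where they do the work, as an engineer would, in place of code of your own. Each camera call takes 0.05 s, during which the arm holds its last target.

## Working session

There is one attempt and no reset: what is moved stays moved. The work goes in short steps, each a Python script; the robot and the scene stay as the last script left them, time stands still between calls to the robot, and variables do not carry over. Pictures are saved under pics/ and viewed, and the job is handed in when it is done.

```bash
ls; mkdir -p pics; python3 - <<'E'
from bench import env,kinematics,monitor,eyes,job
import cv2
for n in("side","top"):
    f=eyes.grab_frame(n); cv2.imwrite(f"pics/{n}0.png",f["frame"][:,:,::-1]); print(n,f["mtx"],f["view"])
s=monitor.sense();print({k:s[k] for k in s})
print(env.hold_point_z)
E
```

```text
pics
side [[387.25950959   0.         279.78465776]
 [  0.         387.25950959 207.1673974 ]
 [  0.           0.           1.        ]] [[ 0.7791971  -0.62649365 -0.0189098  -0.43987201]
 [-0.42278681 -0.50308697 -0.75376045  0.33654745]
 [ 0.46271287  0.59532277 -0.65687716  1.01235159]
 [ 0.          0.          0.          1.        ]]
top [[535.29947778   0.         284.11960444]
 [  0.         535.29947778 210.09403892]
 [  0.           0.           1.        ]] [[-0.01818535 -0.99981811 -0.00574766 -0.00245056]
 [-0.99697902  0.01856728 -0.07541944  0.57280265]
 [ 0.07551244  0.00435877 -0.99713533  1.68107126]
 [ 0.          0.          0.          1.        ]]
{'clock': 0.1, 'joints': array([ 9.04584050e-01,  3.13388670e-01,  1.49831763e+00,  6.36491264e-06,
        1.33099507e+00, -2.23350604e-01]), 'qvel': array([ 0.00012153, -0.00168128, -0.00043096, -0.00110466,  0.00265761,
       -0.00069584]), 'joint_efforts': array([ 1.96279638e-03, -4.12905622e+01, -2.60141677e+01, -2.16987009e-04,
        3.08582014e-03,  2.65085225e-05]), 'position': array([0.22482835, 0.47418847, 0.23081142]), 'ee_rot': array([-0.37810761,  0.59797537,  0.37784982,  0.59723497]), 'contact_force': array([ 0.31221916,  0.08150113, -0.55194792]), 'ft_torque': array([-0.00989167,  0.05572512, -0.05944171]), 'finger_gap': 0.9995884853458193}
0.0187
```

View pics/side0.png

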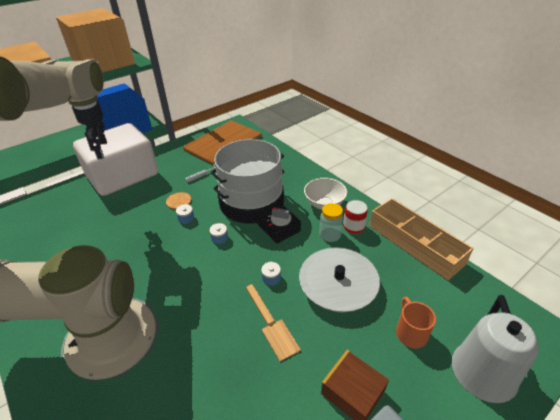

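View pics/top0.png

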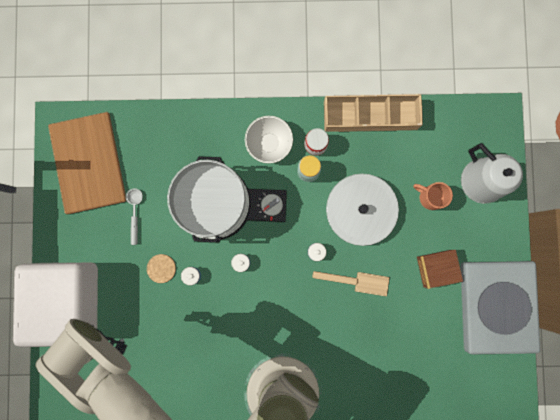

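The top view shows the steamer at about (208,200), dial (271,205), lid (362,209), three pots at (190,276), (240,263) and (317,252), spatula (350,283) and block (440,269). I'll enlarge these.

```bash
cat > h.py <<'E'
from bench import env,kinematics,monitor,eyes,job
import cv2,numpy as np
from scipy.spatial.transform import Rotation as R
def grab(n): return eyes.grab_frame(n)
def crop(f,c0,r0,w,h,s,name):
    im=f["frame"][r0:r0+h,c0:c0+w,::-1]
    im=cv2.resize(im,None,fx=s,fy=s,interpolation=cv2.INTER_CUBIC)
    for i in range(0,w,10): 
        cv2.line(im,(i*s,0),(i*s,8 if (c0+i)%50 else 16),(0,255,255),1)
        if (c0+i)%20==0: cv2.putText(im,str(c0+i),(i*s,26),0,.4,(0,255,255),1)
    for i in range(0,h,10):
        cv2.line(im,(0,i*s),(8,i*s),(0,255,255),1)
        if (r0+i)%20==0: cv2.putText(im,str(r0+i),(10,i*s+4),0,.4,(0,255,255),1)
    cv2.imwrite("pics/"+name+".png",im)
def p2w(f,u,v,z):
    K,V=f["mtx"],f["view"]; d=np.linalg.inv(K)@[u,v,1.]; Rm=V[:3,:3];t=V[:3,3]
    o=-Rm.T@t; d=Rm.T@d; return o+d*(z-o[2])/d[2]
def w2p(f,p):
    q=f["mtx"]@(f["view"][:3,:3]@np.asarray(p,float)+f["view"][:3,3]); return q[:2]/q[2]
def tri(fa,a,fb,b):
    A=[]
    for f,p in((fa,a),(fb,b)):
        P=f["mtx"]@f["view"][:3]; A+= [p[0]*P[2]-P[0],p[1]*P[2]-P[1]]
    _,_,v=np.linalg.svd(np.array(A)); return v[-1][:3]/v[-1][3]
def down(yaw,tilt=0):
    """x tool down; jaw axis z in direction yaw (world, horizontal)"""
    x=np.array([0,0,-1.]); z=np.array([np.cos(yaw),np.sin(yaw),0]); y=np.cross(z,x)
    return R.from_matrix(np.stack([x,y,z],1)).as_quat()
E
python3 - <<'E'
from h import *
f=grab("top")
crop(f,160,140,140,110,5,"t1"); crop(f,280,160,200,150,4,"t2"); crop(f,120,240,220,60,3,"t3")
E
```

```text
(no output)
```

View pics/t1.png

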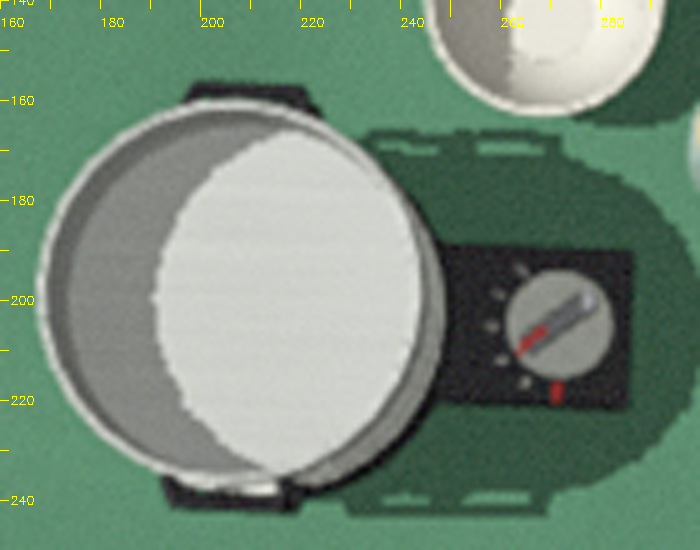

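View pics/t2.png

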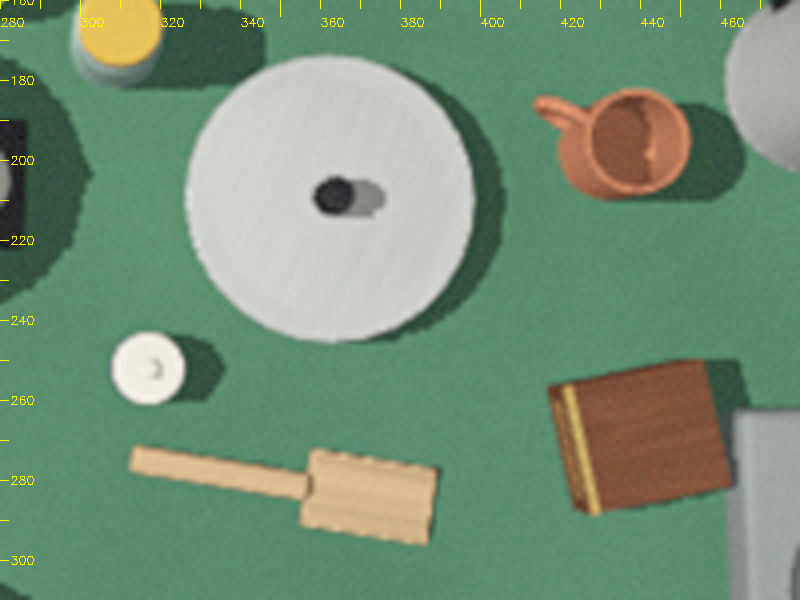

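View pics/t3.png

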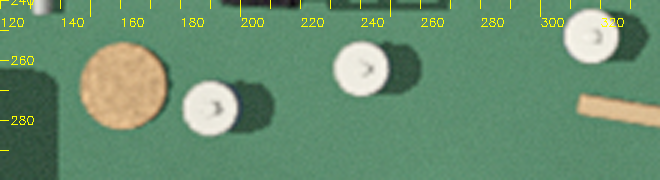

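```bash
python3 - <<'E'
from h import *
np.set_printoptions(precision=4,suppress=True)
f=grab("top"); s=grab("side")
print("rim",p2w(f,208.0,198.6,.197))
print("dial",p2w(f,272,204.8,.061),"zero",p2w(f,271.4,218.2,.05))
for p in((190,276),(240.3,263),(317,252)): print("pot",p2w(f,*p,.042))
print("lid flange c",p2w(f,280+330/4,160+199/4,.041),"knob",p2w(f,280+334/4,160+196/4,.078))
for n,u,v,z in(("hEndA",132,446,.014),("hEndB",128,468,.014),("tipA",439,467,.006),("tipB",427,545,.006),("blA",310,449,.006),("blB",301,525,.006)):
  print(n,p2w(f,280+u/4,160+v/4,z))
for u,v in((563,388),(590,514),(703,360),(733,487)): print("blk",p2w(f,280+u/4,160+v/4,.058))
crop(s,200,130,140,120,5,"s1"); crop(s,230,240,180,170,4,"s2")
E
```

```text
rim [0.5964 0.2033 0.197 ]
dial [0.5869 0.0242 0.061 ] zero [0.5459 0.0271 0.05  ]
pot [0.3706 0.284  0.042 ]
pot [0.4081 0.1267 0.042 ]
pot [ 0.438  -0.1134  0.042 ]
lid flange c [ 0.5677 -0.2593  0.041 ] knob [ 0.5672 -0.2572  0.078 ]
hEndA [ 0.3766 -0.1009  0.014 ]
hEndB [ 0.3593 -0.0973  0.014 ]
tipA [ 0.3553 -0.3446  0.006 ]
tipB [ 0.2941 -0.333   0.006 ]
blA [ 0.3713 -0.2426  0.006 ]
blB [ 0.3116 -0.2338  0.006 ]
blk [ 0.4168 -0.4323  0.058 ]
blk [ 0.32   -0.4494  0.058 ]
blk [ 0.4364 -0.5411  0.058 ]
blk [ 0.3387 -0.56    0.058 ]
```

View pics/s1.png

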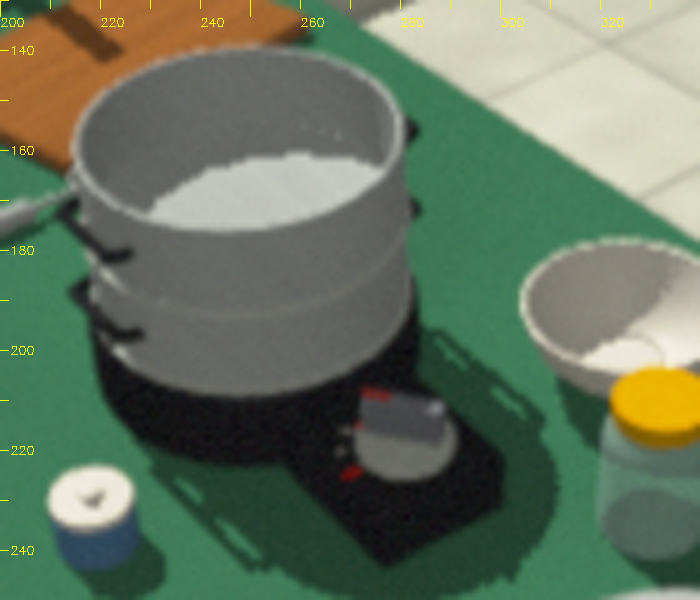

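View pics/s2.png

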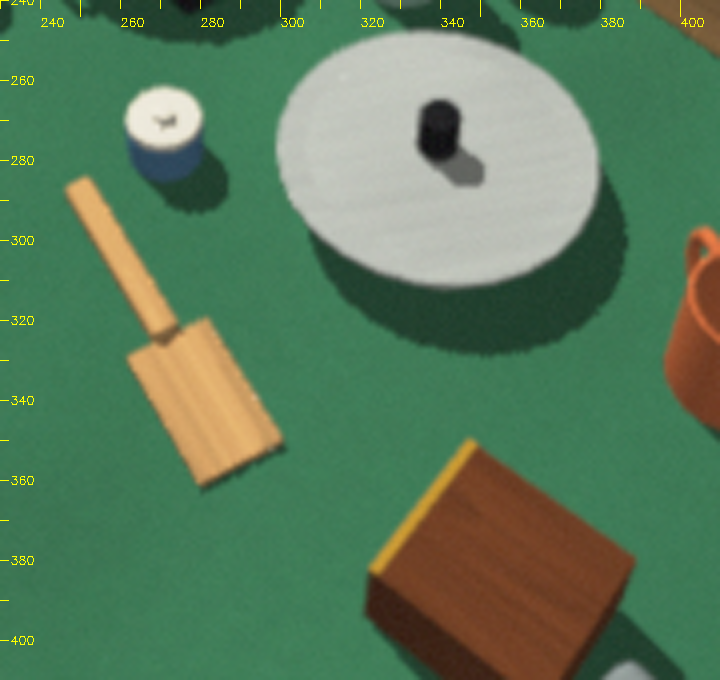

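```bash
cat > ov.py <<'E'
from h import *
def poly(f,im,pts,c0,r0,s,col):
    q=np.array([(w2p(f,p)-[c0,r0]+.5)*s for p in pts]); cv2.polylines(im,[np.round(q*8).astype(int)],False,col,1,cv2.LINE_AA,3)
def circ(c,r,z): 
    a=np.linspace(0,2*np.pi,80); return [(c[0]+r*np.cos(t),c[1]+r*np.sin(t),z) for t in a]
def base(f,c0,r0,w,h,s): return cv2.resize(f["frame"][r0:r0+h,c0:c0+w,::-1],None,fx=s,fy=s,interpolation=cv2.INTER_CUBIC)
E
cat > o1.py <<'E'
from ov import *
import sys
cx,cy,th=map(float,sys.argv[1:4])
C=np.array([cx,cy]); Rm=np.array([[np.cos(th),-np.sin(th)],[np.sin(th),np.cos(th)]])
P=lambda x,y,z:(*(C+Rm@[x,y]),z)
for n,c0,r0,w,h,s in(("top",160,140,140,110,5),("side",200,130,140,120,5)):
    f=grab(n); im=base(f,c0,r0,w,h,s)
    poly(f,im,circ(C,.110,.197),c0,r0,s,(0,0,255)); poly(f,im,circ(C,.106,.197),c0,r0,s,(0,255,0))
    d=P(0,-.185,0); poly(f,im,circ(d,.033,.061),c0,r0,s,(255,0,255))
    poly(f,im,[P(-.05,-.11,.05),P(-.05,-.23,.05),P(.05,-.23,.05),P(.05,-.11,.05)],c0,r0,s,(0,255,255))
    z=P(-.042,-.185,0); poly(f,im,circ(z,.004,.05),c0,r0,s,(255,255,0))
    cv2.imwrite(f"pics/ov_{n}_{sys.argv[4]}.png",im)
print(d)
E
python3 o1.py .5964 .207 -.03 a
```

```text
(np.float64(0.5908508324625383), np.float64(0.022083243756437304), 0)
```

View pics/ov_top_a.png

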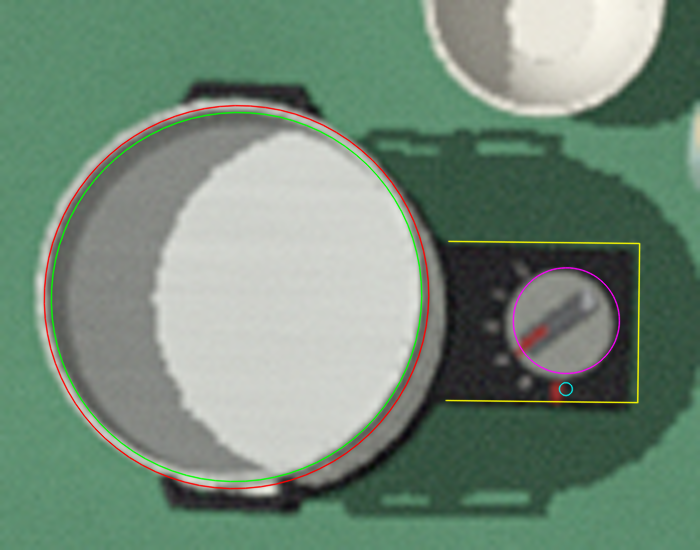

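View pics/ov_side_a.png

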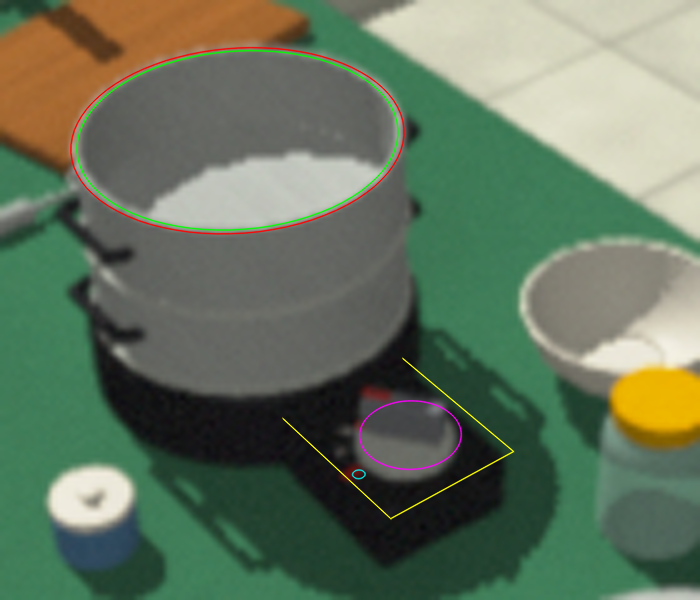

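```bash
python3 - <<'E'
from h import *
np.set_printoptions(precision=4,suppress=True)
f=grab("top"); s=grab("side")
print("dial",p2w(s,281,219.4,.061)[:2], p2w(f,272,204.8,.061)[:2])
print("pot1",p2w(s,218.4,229.4,.042)[:2],"pot2",p2w(s,271,269.3,.042)[:2])
print("rim side", p2w(s,200+239.5/5,130+140.5/5,.197)[:2])
a=p2w(s,230+474/4,240+441/4,.058);b=p2w(s,230+372/4,240+570/4,.058);c=p2w(s,230+635/4,240+562/4,.058)
print("blk",a,b,c,(a+b)/2)
print("knob top tri",tri(f,(280+334/4,160+196/4),s,(230+439/4,240+110/4)), p2w(s,230+439/4,240+110/4,.078))
for u,v,z in((78,187,.014),(282,437,.006),(202,488,.006)): print(p2w(s,230+u/4,240+v/4,z))
E
```

```text
dial [0.5803 0.0115] [0.5869 0.0242]
pot1 [0.4089 0.1203] pot2 [ 0.438  -0.1182]
rim side [0.5927 0.1966]
blk [ 0.4204 -0.4381  0.058 ] [ 0.3219 -0.4553  0.058 ] [ 0.4368 -0.5436  0.058 ] [ 0.3712 -0.4467  0.058 ]
knob top tri [ 0.5682 -0.258   0.0784] [ 0.5708 -0.2592  0.078 ]
[ 0.3649 -0.1106  0.014 ]
[ 0.3546 -0.3439  0.006 ]
[ 0.2951 -0.338   0.006 ]
```

```bash
python3 - <<'E'
from h import *
np.set_printoptions(precision=4,suppress=True)
f=grab("top")
# bar direction at z .091: ends
a=p2w(f,160+519/5,140+350/5,.091);b=p2w(f,160+592/5,140+297/5,.091)
print(a,b,(a+b)/2)
d=a-b; yawbar=np.arctan2(d[1],d[0]); print("bar yaw (pointer)",yawbar)
# world -x is pi ; zero dir
dial=np.array([.5875,.0215])
for k in(0,1):
  for off in (np.pi/2,-np.pi/2):
    y=yawbar+off
    q=down(y); j=kinematics.ik([*dial,.16],q); print(off,y,j)
    j2=kinematics.ik([*dial,.16],down(y+1.0)); print(j2)
  break
E
```

```text
[0.5688 0.0487 0.091 ] [0.6005 0.0036 0.091 ] [0.5847 0.0261 0.091 ]
bar yaw (pointer) 2.18255065176413
1.5707963267948966 3.7533469785590268 [-0.1626  0.5103  1.3995 -0.      1.2317  2.3673]
[-0.1626  0.5103  1.3995 -0.      1.2317  1.3673]
-1.5707963267948966 0.6117543249692337 [-0.1626  0.5103  1.3995 -0.      1.2317 -0.7743]
[-0.1626  0.5103  1.3995 -0.      1.2317 -1.7743]
```

```bash
python3 - <<'E'
from h import *
f=grab("top")
crop(f,242,180,52,48,14,"d1")
E
```

```text
(no output)
```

View pics/d1.png

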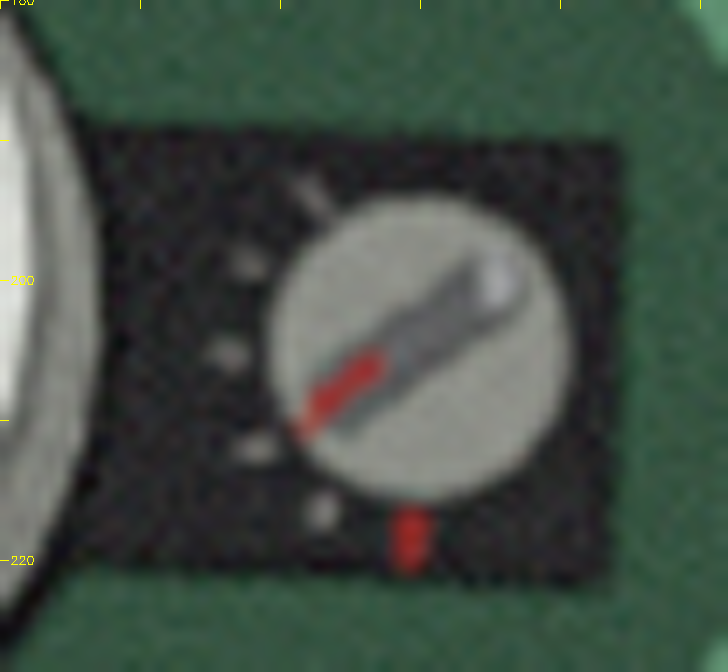

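```bash
python3 - <<'E'
from h import *
np.set_printoptions(precision=4,suppress=True)
env.reach([.50,.02,.32],down(.636))
env.reach([.587,.0235,.18],down(.636))
s=monitor.sense();print(s["clock"],s["position"],s["contact_force"])
f=grab("top");crop(f,220,150,110,100,6,"g1"); crop(grab("side"),220,130,110,110,6,"g2")
cv2.imwrite("pics/topb.png",f["frame"][:,:,::-1])
E
```

```text
3.1917 [0.5872 0.0238 0.1814] [-0.0017  0.0019  0.6186]
```

View pics/g1.png

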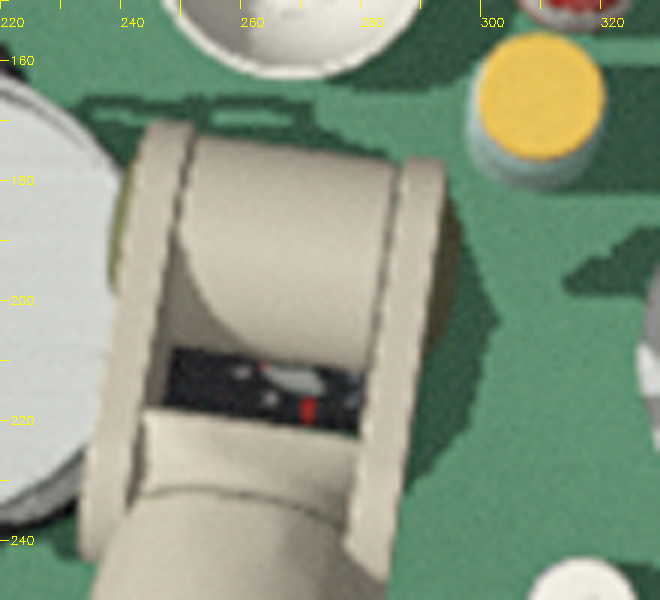

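View pics/g2.png

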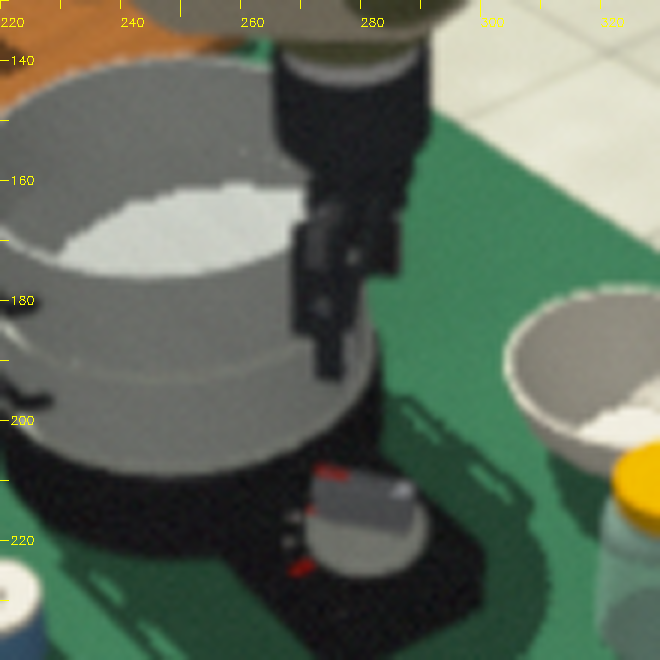

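View pics/topb.png

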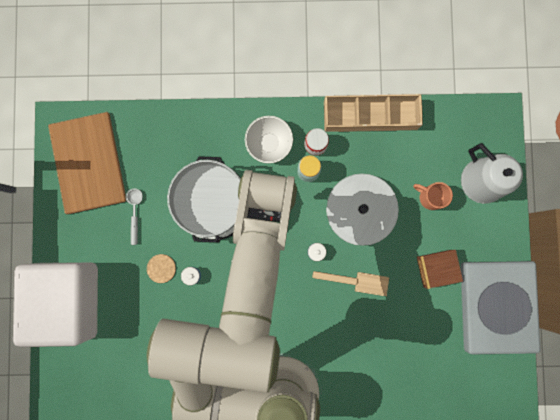

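```bash
python3 - <<'E'
from h import *
np.set_printoptions(precision=4,suppress=True)
s=grab("side")
c=np.array([.5872,.0238,.1944]); d=np.array([np.cos(.636),np.sin(.636),0])*.048
print(w2p(s,c+d),w2p(s,c-d))
print(env.movel([.587,.0235,.067],velocity=.08,guard=8))
print(monitor.sense()["position"],monitor.sense()["contact_force"])
f=grab("side");crop(f,220,130,110,110,6,"g3")
E
```

```text
[283.4191 174.7546] [275.3038 193.6819]
False
[0.5873 0.0235 0.0675] [ 0.1906 -0.2337  0.0176]
```

View pics/g3.png

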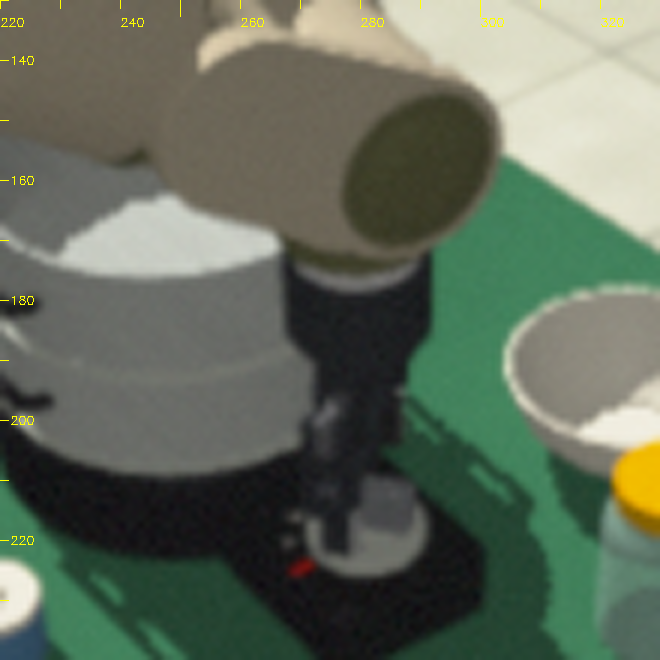

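```bash
python3 - <<'E'
from h import *
np.set_printoptions(precision=4,suppress=True)
env.close_gripper(20)
s=monitor.sense();print(s["position"],s["contact_force"],s["ft_torque"],s["finger_gap"],s["clock"])
f=grab("side");crop(f,220,130,110,110,6,"g4")
E
```

```text
[0.5884 0.0246 0.0674] [ 6.9015  7.433  -1.4235] [ 1.0929 -1.0684 -0.0665] 0.15524880300142116 5.6083
```

View pics/g4.png

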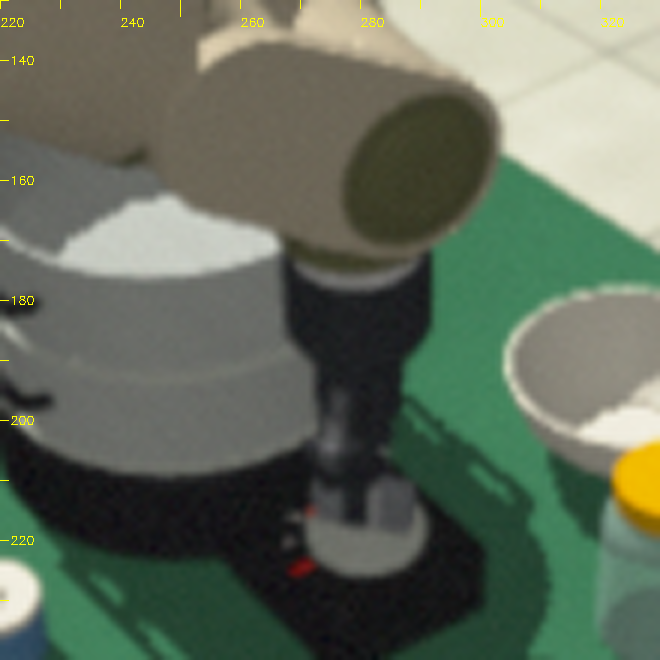

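```bash
python3 - <<'E'
from h import *
np.set_printoptions(precision=4,suppress=True)
def pr():
    s=monitor.sense();print(s["position"],s["contact_force"],s["ft_torque"],s["finger_gap"],s["clock"])
c=np.array([.588,.0249])
for k in range(4):
    env.movel([*c,.0675],velocity=.05); F=monitor.sense()["contact_force"]; pr()
    if np.hypot(*F[:2])<2.5: break
    c=c+F[:2]*.00015
for y in (.75,.86,.97,1.08,1.19,1.30,1.41,1.516):
    env.movel([*c,.0675],velocity=.05,frame=down(y)); F=monitor.sense()["contact_force"]; pr()
    c=c+np.clip(F[:2]*.00012,-.001,.001)
E
```

```text
[0.5884 0.0248 0.0674] [ 4.747  -0.5869 -4.9469] [-0.1401 -0.7426 -0.0062] 0.15780673150959906 5.9083
[0.5885 0.0248 0.0674] [ 1.6071 -0.5278 -1.6032] [-0.1991 -0.1557 -0.028 ] 0.16186428626545293 6.1583
[0.5885 0.0247 0.0675] [-0.1545 -0.2247 -1.5577] [-0.2874 -0.0006  0.0668] 0.15144103029462666 6.425
[0.5885 0.0247 0.0675] [-0.7715 -1.5425 -0.2412] [-0.3969  0.1371 -0.0024] 0.15877350904868073 6.6833
[0.5884 0.0246 0.0674] [-0.4661 -1.7187 -0.8222] [-0.3132  0.1802  0.0327] 0.16099960671248684 6.9417
[0.5884 0.0245 0.0674] [-0.9861 -0.3532 -1.455 ] [-0.187   0.2377  0.0417] 0.15429373669451965 7.2
[0.5883 0.0244 0.0675] [-1.4494  0.2642 -0.966 ] [-0.1519  0.1891  0.0047] 0.1569635944776934 7.4583
[0.5883 0.0244 0.0675] [ 0.7545 -0.966  -2.503 ] [-0.2788 -0.0078  0.0259] 0.15921085403951263 7.7167
[0.5883 0.0243 0.0674] [-1.2071 -0.6015 -2.5094] [-0.3091  0.0849  0.0461] 0.15707618741988938 7.975
[0.5883 0.0242 0.0675] [ 1.1202 -1.3863 -3.2988] [-0.3177 -0.1037  0.0435] 0.16035962228515388 8.2333
```

```bash
python3 - <<'E'
from h import *
np.set_printoptions(precision=4,suppress=True)
env.release(); env.movel([.588,.0242,.2],velocity=.2)
env.reach([.40,-.02,.32],down(1.0))
f=grab("top");crop(f,242,180,52,48,14,"d2");cv2.imwrite("pics/topc.png",f["frame"][:,:,::-1])
print(monitor.sense()["clock"])
E
```

```text
10.7
```

View pics/d2.png

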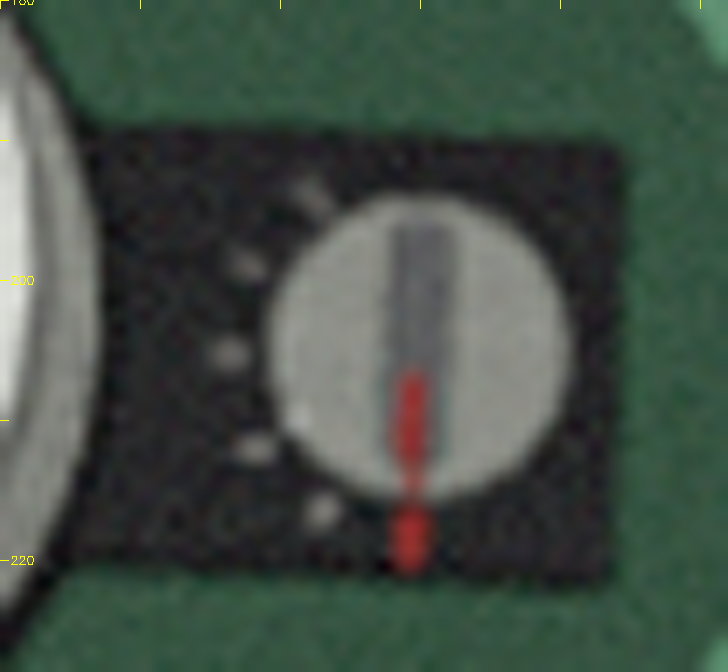

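View pics/topc.png

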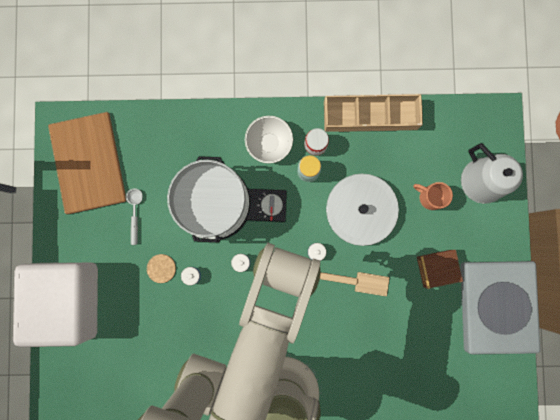

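```bash
cat > pp.py <<'E'
from h import *
np.set_printoptions(precision=4,suppress=True)
C=np.array([.598,.209])
def pr(t=""):
    s=monitor.sense();print(t,s["position"],s["contact_force"],round(s["finger_gap"],3),round(s["clock"],2))
def pick(p,yaw):
    env.reach([p[0],p[1],.14],down(yaw)); 
    print("g",env.movel([p[0],p[1],.004],velocity=.12,guard=8)); pr("at")
    env.close_gripper(30); pr("closed")
    env.movel([p[0],p[1],.30],velocity=.2); pr("lift")
def place(phi):
    yaw=phi+np.pi/2
    t=C+.058*np.array([np.cos(phi),np.sin(phi)])
    if kinematics.ik([*t,.30],down(yaw)) is None: yaw+=np.pi
    env.reach([*t,.30],down(yaw)); env.movel([*t,.155],velocity=.15)
    print("g",env.movel([*t,.137],velocity=.03,guard=4)); pr("down")
    z=monitor.sense()["position"][2]
    env.release(); env.movel([*t,.30],velocity=.2); pr("up")
E
python3 - <<'E'
from pp import *
for y in(1.05,2.09-np.pi,2.09,1.05-np.pi,np.pi/3): 
  print(y,kinematics.ik([.438,-.1134,.14],down(y)),kinematics.ik([*C,.2],down(y)))
pick([.438,-.1134],np.pi/3)
f=grab("side");crop(f,200,140,180,140,4,"p1")
E
```

```text
1.05 [-0.5133  0.256   1.8325 -0.      1.0531 -1.5633] [ 0.1516  0.578   1.1834 -0.      1.3802 -0.8984]
-1.0515926535897933 [-0.5133  0.256   1.8325 -0.      1.0531  0.5383] [ 0.1516  0.578   1.1834 -0.      1.3802  1.2032]
2.09 [-0.5133  0.256   1.8325 -0.      1.0531 -2.6033] [ 0.1516  0.578   1.1834 -0.      1.3802 -1.9384]
-2.0915926535897933 [-0.5133  0.256   1.8325 -0.      1.0531  1.5783] [ 0.1516  0.578   1.1834 -0.      1.3802  2.2432]
1.0471975511965976 [-0.5133  0.256   1.8325 -0.      1.0531 -1.5605] [ 0.1516  0.578   1.1834 -0.      1.3802 -0.8956]
g False
at [ 0.4384 -0.1136  0.0046] [0.8142 0.2071 0.7706] 1.001 12.82
closed [ 0.4382 -0.1135  0.0045] [-1.8922  1.3854  6.1699] 0.644 13.21
lift [ 0.4377 -0.1133  0.2992] [ 0.5323 -0.4276 -2.4832] 0.645 14.84
```

View pics/p1.png

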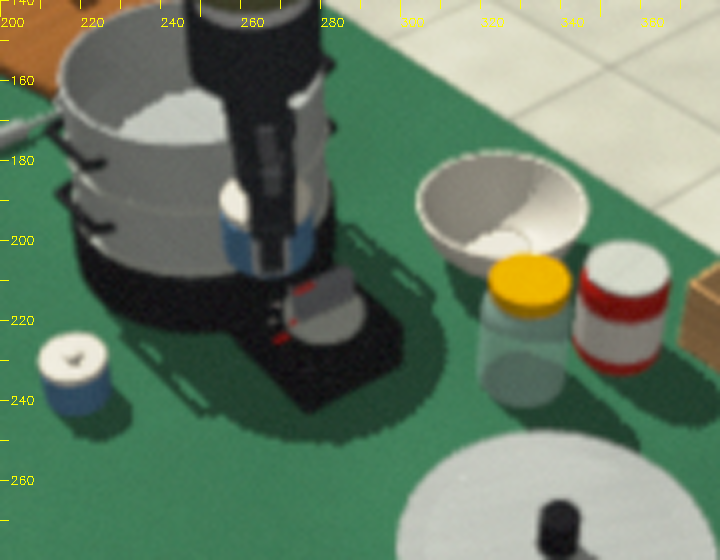

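```bash
python3 - <<'E'
from pp import *
place(np.radians(330))
f=grab("side");crop(f,180,110,180,140,4,"p2")
f=grab("top");cv2.imwrite("pics/topd.png",f["frame"][:,:,::-1])
E
```

```text
g True
down [0.6482 0.1801 0.1395] [-1.0821  0.0458  3.9752] 0.651 17.88
up [0.648  0.18   0.2986] [-0.307  -0.6064 -0.7348] 1.002 19.25
```

View pics/p2.png

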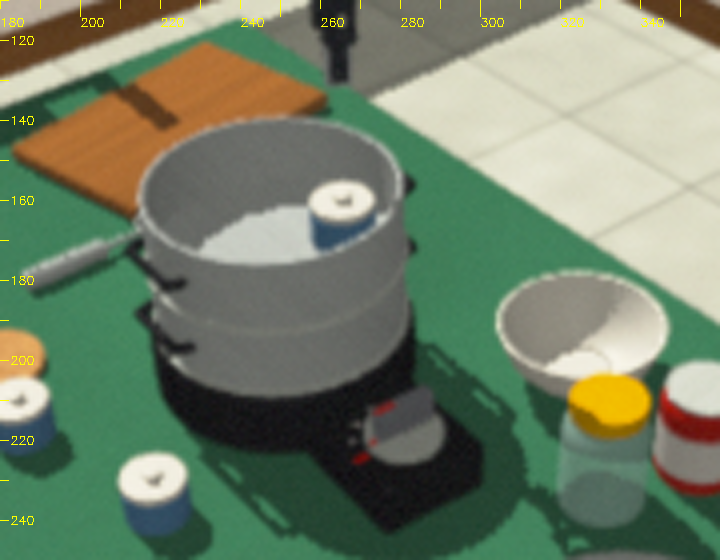

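View pics/topd.png

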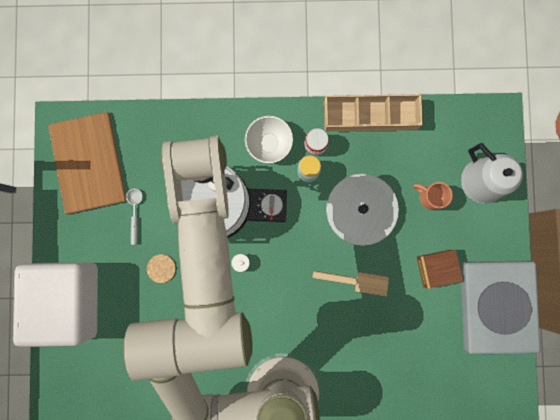

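Pot2 stands upright in the tier, at side (265,160). Pots at top (240,263) and side (185,210) haven't moved, so pot1 is next.

```bash
python3 - <<'E'
from pp import *
# pot1 position by top view
yaw=np.radians(300); 
yaw=yaw-2*np.pi  # -60deg
pick([.4085,.1265],yaw)
t=np.radians(210)-2*np.pi
place(t)
env.reach([.45,.0,.35],down(0.0))
f=grab("top");crop(f,110,140,190,150,4,"p3")
crop(grab("side"),150,110,180,140,4,"p4")
E
```

```text
g False
at [0.4089 0.1265 0.0045] [ 0.2684 -0.4377 -0.2006] 0.998 22.39
closed [0.4089 0.1265 0.0046] [-0.5147 -0.7267  6.7623] 0.642 22.77
lift [0.4082 0.1265 0.2992] [ 0.6766  0.4745 -1.9242] 0.646 24.41
g True
down [0.5476 0.18   0.1396] [-0.4473  0.8062  4.5556] 0.645 26.69
up [0.5474 0.1799 0.2988] [ 0.2786  0.4555 -0.0166] 1.0 28.07
```

View pics/p3.png

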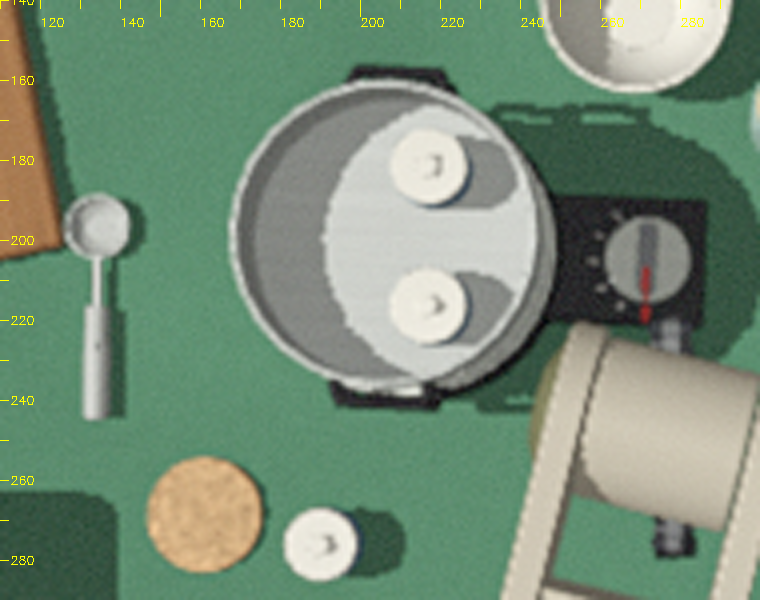

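View pics/p4.png

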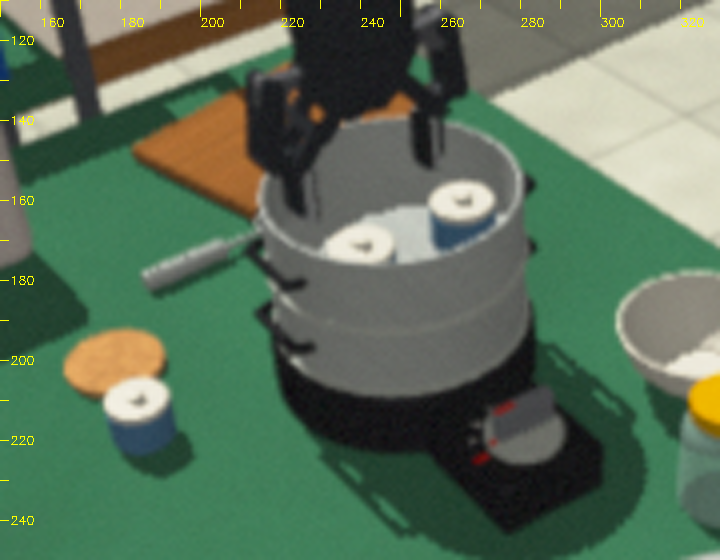

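Two pots are standing in the tier at top (217,181) and (217,216). Pot0 is still at (190,276), so I'll pick it with the jaws along x.

```bash
python3 - <<'E'
from pp import *
f=grab("top"); print(p2w(f,216.9,198.8,.177))
for y in (0,np.pi,-np.pi): print(y,kinematics.ik([.371,.284,.14],down(y)),kinematics.ik([.598,.267,.2],down(y)))
pick([.371,.284],0.0)
C2=C
env.reach([.598,.267,.30],down(0.)) 
place(np.radians(-270))
E
```

```text
[0.5973 0.1804 0.177 ]
0 [ 0.4018  0.2862  1.7914 -0.      1.064   0.4018] [ 0.2414  0.6286  1.1001 -0.      1.4129  0.2414]
3.141592653589793 [ 0.4018  0.2862  1.7914 -0.      1.064  -2.7398] None
-3.141592653589793 [ 0.4018  0.2862  1.7914 -0.      1.064  -2.7398] None
g False
at [0.3714 0.2842 0.0046] [-0.1726 -0.3846  0.1042] 1.001 32.14
closed [0.3712 0.2841 0.0046] [-0.6604  0.117   5.2693] 0.648 32.52
lift [0.3707 0.2839 0.2991] [-0.3199  0.1628 -1.9593] 0.644 34.16
g True
down [0.5979 0.267  0.1396] [-1.2472  0.4128  4.9132] 0.65 36.95
up [0.5977 0.2669 0.2986] [-0.4468 -0.7045 -0.1036] 0.999 38.33
```

```bash
python3 - <<'E'
from pp import *
env.reach([.35,.05,.40],down(0.0))
f=grab("top");crop(f,150,140,150,110,5,"q1");cv2.imwrite("pics/tope.png",f["frame"][:,:,::-1])
f=grab("side");cv2.imwrite("pics/sidee.png",f["frame"][:,:,::-1])
E
```

```text
(no output)
```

View pics/q1.png

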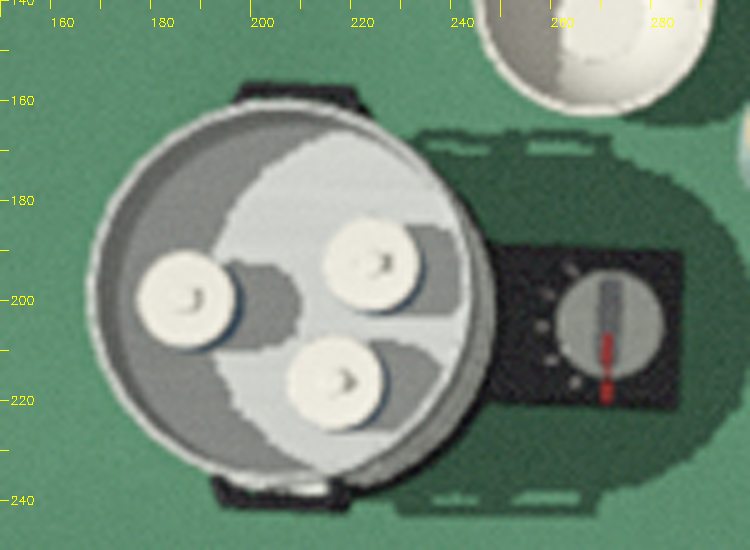

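View pics/tope.png

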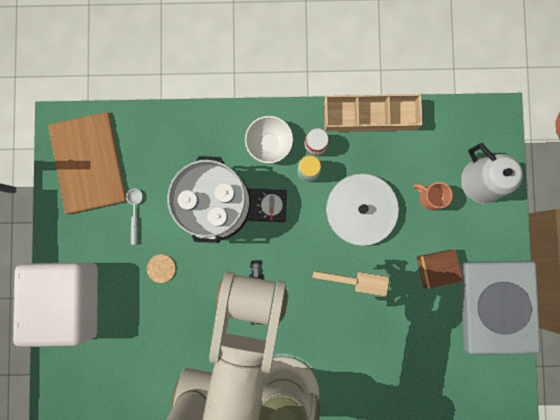

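View pics/sidee.png

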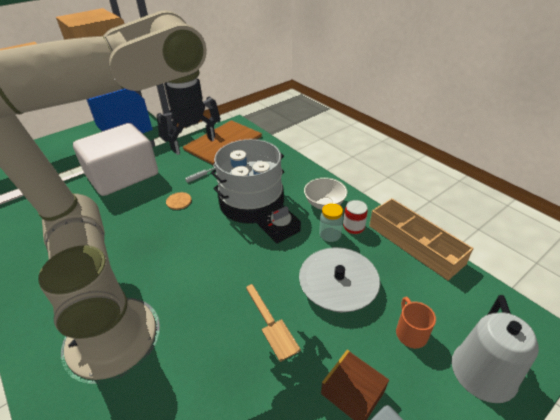

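A pot that I placed at (217,181) now stands at about (224,193), so it was knocked aside, but it's still upright and well inside the tier. All three pots are in and the dial is at zero. Next is the lid.

```bash
python3 - <<'E'
from pp import *
f=grab("top")
for u,v in((224.4,193),(217,216.6),(187.3,199.9)): 
    p=p2w(f,u,v,.177); print(p, np.hypot(*(p[:2]-C)))
p=[.5677,-.258]; yaw=.6
print(kinematics.ik([*p,.2],down(yaw)),kinematics.ik([*C,.3],down(yaw)))
env.reach([*p,.16],down(yaw))
print(env.movel([*p,.045],velocity=.1,guard=6)); pr()
env.close_gripper(60); pr("closed")
F0=monitor.sense()["contact_force"]
env.movel([*p,.06],velocity=.04); pr()
crop(grab("side"),230,150,180,140,4,"l1")
E
```

```text
[0.6138 0.1585 0.177 ] 0.05291192452722197
[0.5457 0.1806 0.177 ] 0.05956902401539365
[0.5957 0.2662 0.177 ] 0.057271447378477475
[-0.6142  0.5552  1.2202 -0.      1.3661 -1.2142] [ 0.1516  0.5356  0.9962 -0.      1.6099 -0.4484]
False
 [ 0.568  -0.2582  0.0457] [-0.2149  0.1627  0.0632] 1.0 42.72
closed [ 0.568  -0.258   0.0455] [0.517  0.9643 3.9547] 0.336 43.27
 [ 0.5676 -0.258   0.0599] [-0.898   0.4309 -4.1163] 0.337 43.8
```

View pics/l1.png

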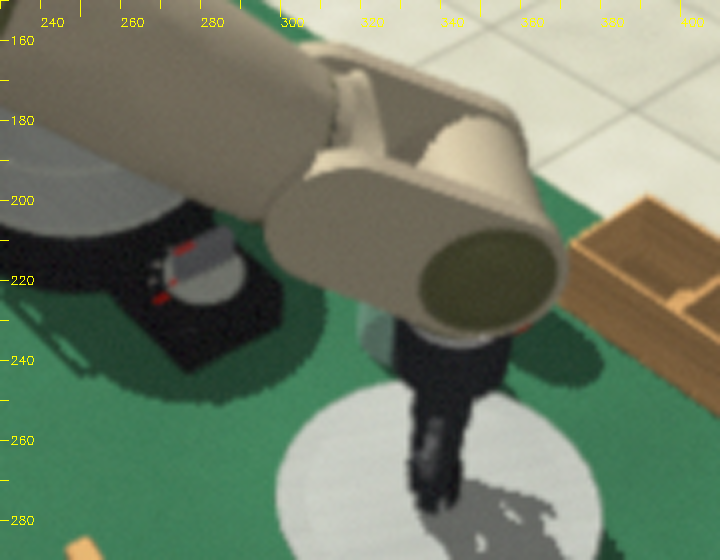

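```bash
python3 - <<'E'
from pp import *
p=[.5677,-.258]; yaw=.6
env.movel([*p,.37],velocity=.15)
env.movel([.57,-.03,.37],velocity=.15)
env.movel([*C,.37],velocity=.15)
env.movel([*C,.25],velocity=.1); pr()
env.hold(.3)
crop(grab("side"),170,60,180,150,4,"l2")
f=grab("top");crop(f,130,120,180,150,4,"l3")
E
```

```text
[0.5982 0.209  0.2507] [ 0.1056 -0.0132 -3.8049] 0.333 50.84
```

View pics/l2.png

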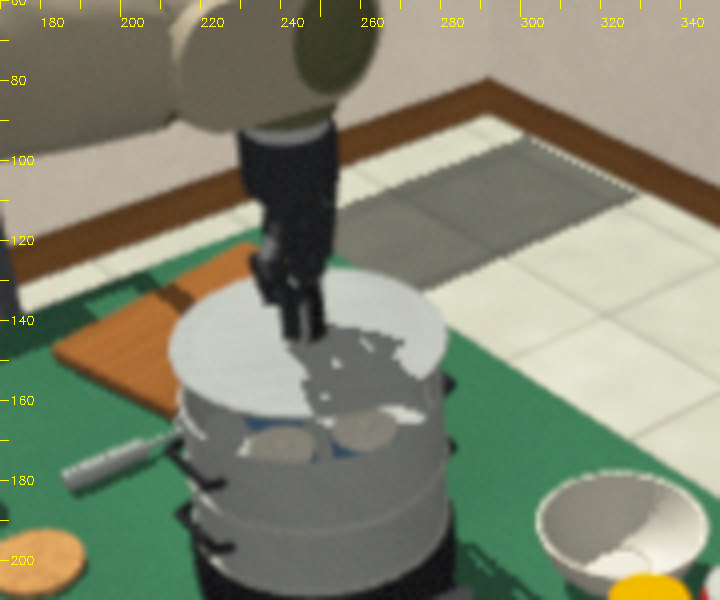

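View pics/l3.png

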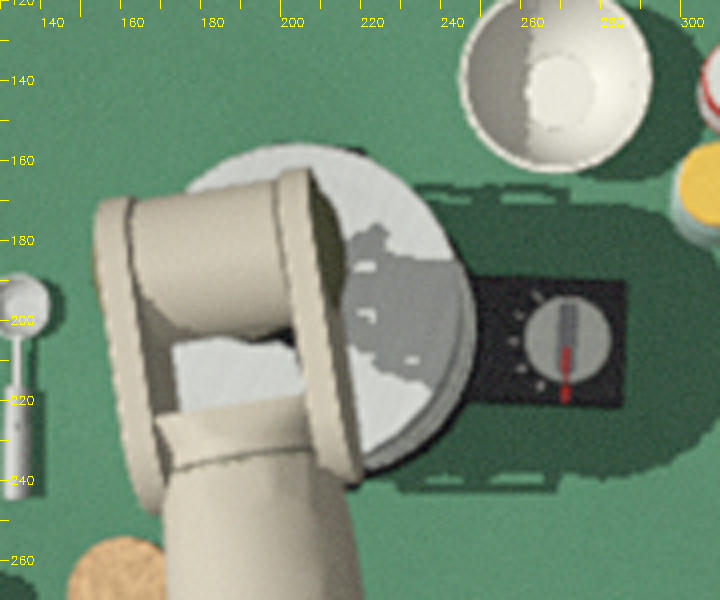

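```bash
python3 - <<'E'
from pp import *
env.movel([*C,.215],velocity=.05); pr()
print(env.movel([*C,.2035],velocity=.015,guard=2.5)); pr("down")
crop(grab("side"),170,60,180,150,4,"l4")
E
```

```text
[0.5982 0.209  0.2154] [ 0.2128  0.6085 -4.2219] 0.331 52.09
True
down [0.598  0.209  0.2065] [-0.462  -0.3325  6.3279] 0.33 52.67
```

View pics/l4.png

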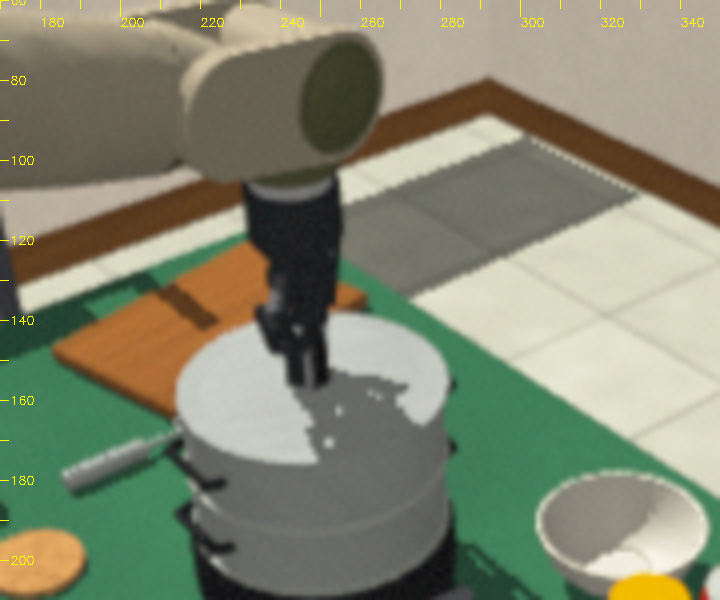

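Contact came exactly at the computed seated height (0.2065), and the lid looks level on the rim, so I'm releasing it.

```bash
python3 - <<'E'
from pp import *
env.release(); pr(); env.movel([*C,.32],velocity=.12); env.hold(.4)
env.reach([.40,-.05,.40],down(0.0)); pr()
f=grab("top");crop(f,150,140,150,110,5,"m1");crop(f,290,220,190,90,4,"m2")
crop(grab("side"),190,110,140,120,5,"m3")
E
```

```text
[0.5973 0.2089 0.205 ] [-0.5676  0.2804  0.6283] 1.0 53.31
 [ 0.4005 -0.0497  0.3998] [-0.6053 -0.2592  0.4705] 0.996 56.08
```

View pics/m1.png

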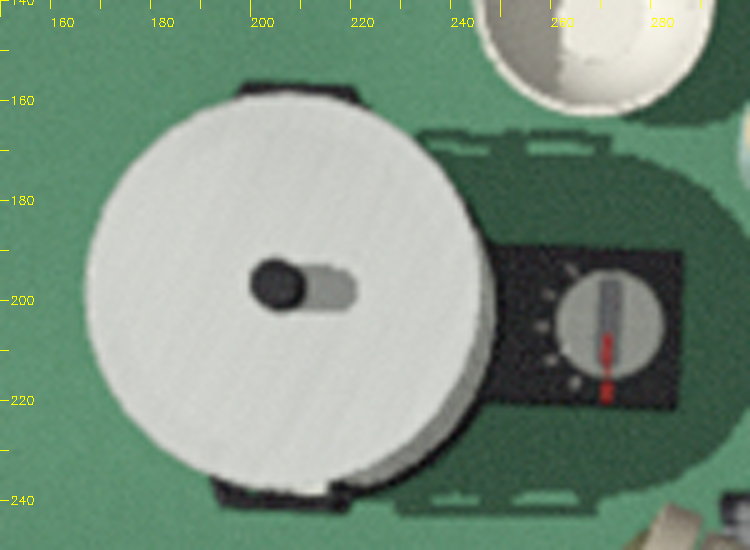

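View pics/m2.png

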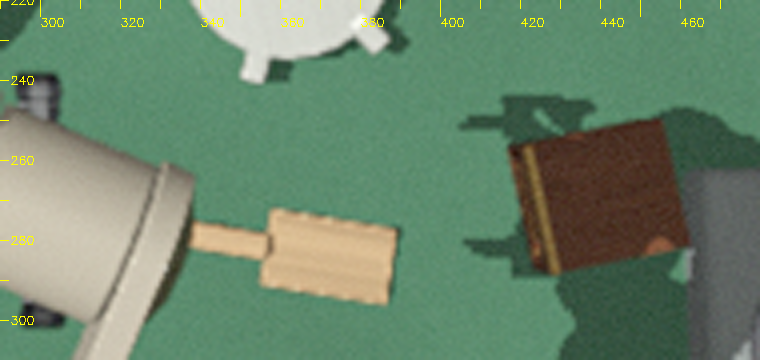

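View pics/m3.png

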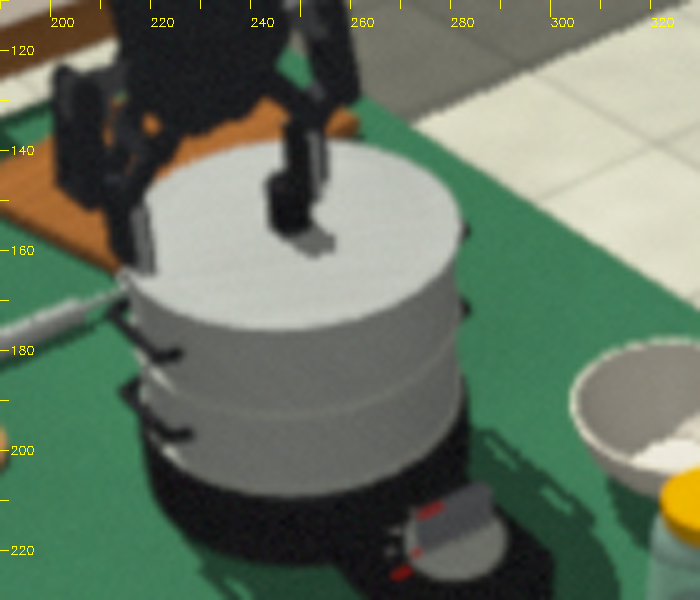

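The lid is seated and level, with its knob at top (205,197), and the spatula is unmoved with its tip at (388,286). Now I'll grip the spatula.

```bash
python3 - <<'E'
from pp import *
env.movel([.40,-.05,.30],velocity=.2)
ys=-1.7495; u=np.array([np.cos(ys),np.sin(ys)])
ctr=(np.array([.3247,-.3388])+np.array([.368,-.0991]))/2
g=ctr-.03*u   # spatula origin is 10mm behind centre; grip x=-20
print("grip",g)
yaw=ys+np.pi/2
for y in(yaw,.174): print(kinematics.ik([*g,.1],down(y)),kinematics.ik([.3585,-.384,.03],down(y)))
env.reach([*g,.10],down(yaw)); pr()
f=grab("top");crop(f,290,220,190,90,4,"n1");crop(grab("side"),230,240,180,150,4,"n2")
print(env.movel([*g,.003],velocity=.08,guard=6)); pr("down")
env.close_gripper(40); pr("closed")
crop(grab("side"),230,200,180,150,4,"n3")
E
```

```text
grip [ 0.3517 -0.1894]
[-0.7895  0.2124  2.0202 -0.      0.909  -0.6108] [-1.043   0.5637  1.711  -0.      0.8669 -0.8643]
[-0.7895  0.2124  2.0202 -0.      0.909  -0.9635] [-1.043   0.5637  1.711  -0.      0.8669 -1.217 ]
 [ 0.3526 -0.1898  0.1011] [ 0.2315  0.5037 -0.1382] 1.005 57.81
False
down [ 0.3519 -0.1896  0.0033] [ 0.3954 -0.5114 -0.0195] 0.996 59.27
closed [ 0.3518 -0.1895  0.0032] [-1.5578  1.9401  5.0015] 0.222 59.89
```

View pics/n1.png

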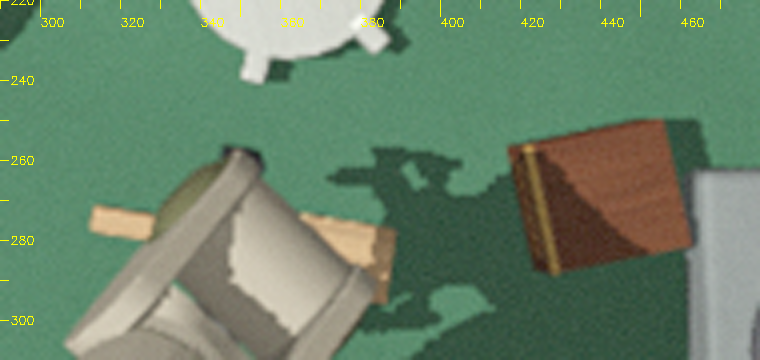

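View pics/n3.png

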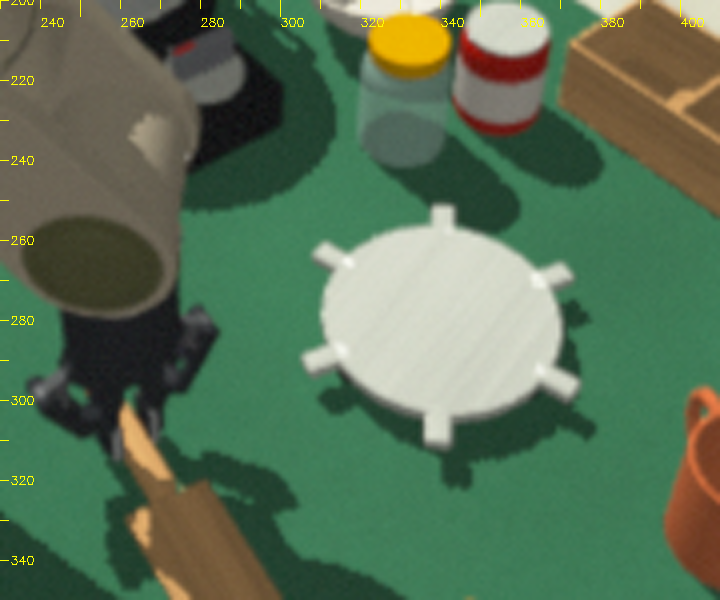

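```bash
python3 - <<'E'
from pp import *
p=monitor.sense()["position"]
env.movel([.3517,-.1894,.06],velocity=.06); pr("lift")
yb=-1.397; ub=np.array([np.cos(yb),np.sin(yb)]); M=np.array([.3692,-.4415])
t=M+ub*(-.03-.15)
env.movel([*t,.06],velocity=.08,frame=down(yb+np.pi/2)); env.movel([*t,.0295],velocity=.05); pr("pre")
f=grab("top");crop(f,300,220,190,100,4,"i1");crop(grab("side"),240,270,170,150,4,"i2")
E
```

```text
lift [ 0.3515 -0.1892  0.0597] [-0.0002 -0.9953 -0.9939] 0.215 61.04
pre [ 0.3382 -0.2643  0.0296] [ 0.1636 -0.6565 -1.1336] 0.219 62.9
```

View pics/i1.png

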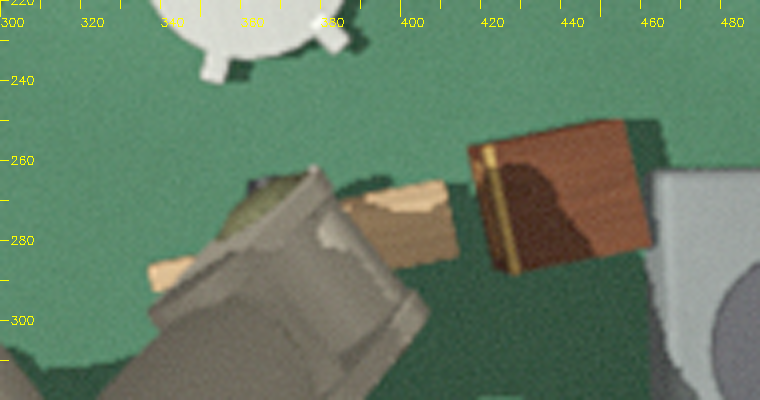

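View pics/i2.png

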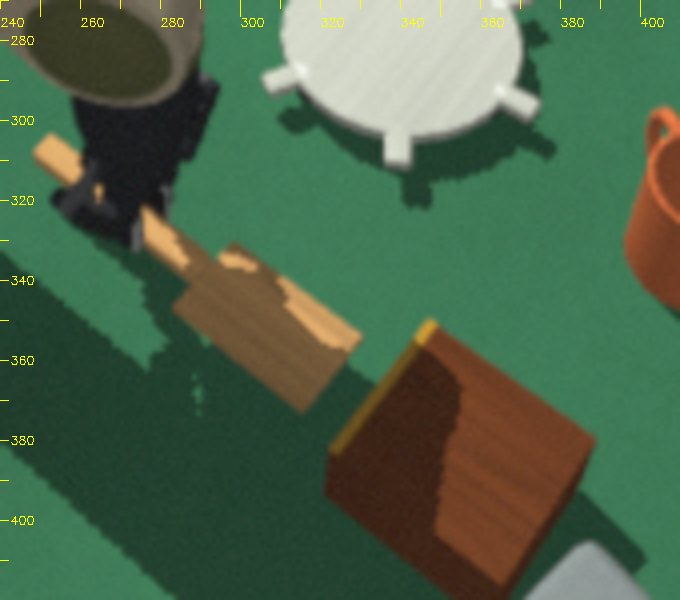

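```bash
python3 - <<'E'
from pp import *
f=grab("top");s=grab("side")
A=(411.7,265.2);B=(414.7,284.5);a=(330.5,354.2);b=(316,373.2)
TA=tri(f,A,s,a);TB=tri(f,B,s,b);print("tri",TA,TB)
ka=tri(f,(421,256.75),s,(240+430/4,270+320/4)); kb=tri(f,(427.5,288.5),s,(240+332/4,270+456/4)); print("blk tri",ka,kb)
ta=p2w(f,*A,.032);tb=p2w(f,*B,.032); print("top",ta,tb,(ta+tb)/2,np.arctan2(*(ta-tb)[:2][::-1])-np.pi/2)
sa=p2w(s,*a,.032);sb=p2w(s,*b,.032); print("side",sa,sb,(sa+sb)/2)
yb=-1.397; ub=np.array([np.cos(yb),np.sin(yb)]); n=np.array([-ub[1],ub[0]])
for nm,t,m in(("top",(ta+tb)/2,np.array([.3685,-.4412])),("side",(sa+sb)/2,np.array([.3712,-.4467]))):
    d=t[:2]-m; print(nm,"depth",d@ub,"lat",d@n)
print("expected tip",np.array([.3692,-.4415])-.03*ub)
E
```

```text
tri [ 0.3915 -0.4095  0.0325] [ 0.3323 -0.4187  0.0281]
blk tri [ 0.4184 -0.4344  0.0558] [ 0.3206 -0.453   0.048 ]
top [ 0.3913 -0.4095  0.032 ] [ 0.3312 -0.4167  0.032 ] [ 0.3613 -0.4131  0.032 ] -1.4518037336622294
side [ 0.3921 -0.4096  0.032 ] [ 0.3336 -0.4217  0.032 ] [ 0.3629 -0.4157  0.032 ]
top depth -0.02893621404698079 lat -0.002262460694405691
side depth -0.032025538087345214 lat -0.0028535048713045227
expected tip [ 0.364 -0.412]
```

```bash
python3 - <<'E'
from pp import *
yb=-1.397; ub=np.array([np.cos(yb),np.sin(yb)]); n=np.array([-ub[1],ub[0]])
M=np.array([.3692,-.4415])+.0025*n
P=lambda d:[*(M+ub*(d-.15)),.0295]
env.movel(P(-.03),velocity=.03)
env.movel(P(-.005),velocity=.05); pr()
print(env.movel(P(.03),velocity=.03,guard=5)); pr("in30")
f=grab("top");crop(f,300,220,190,100,4,"j1");crop(grab("side"),240,270,170,150,4,"j2")
E
```

```text
[ 0.3447 -0.2883  0.0294] [-0.0925  0.0007 -0.8437] 0.223 64.0
False
in30 [ 0.3509 -0.3227  0.0295] [-0.05   -0.1405 -0.3852] 0.22 65.32
```

View pics/j1.png

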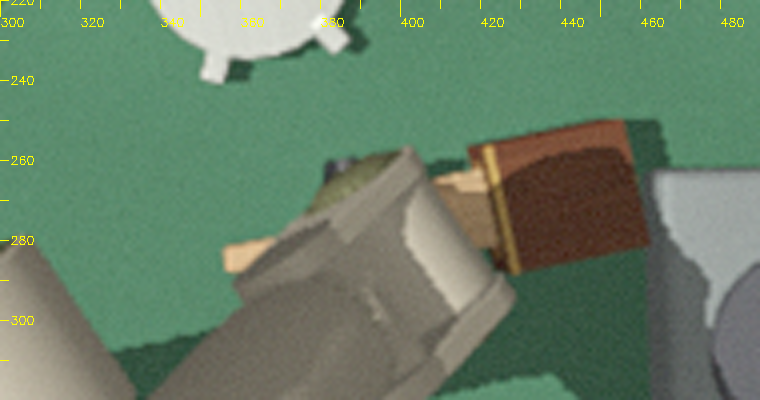

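View pics/j2.png

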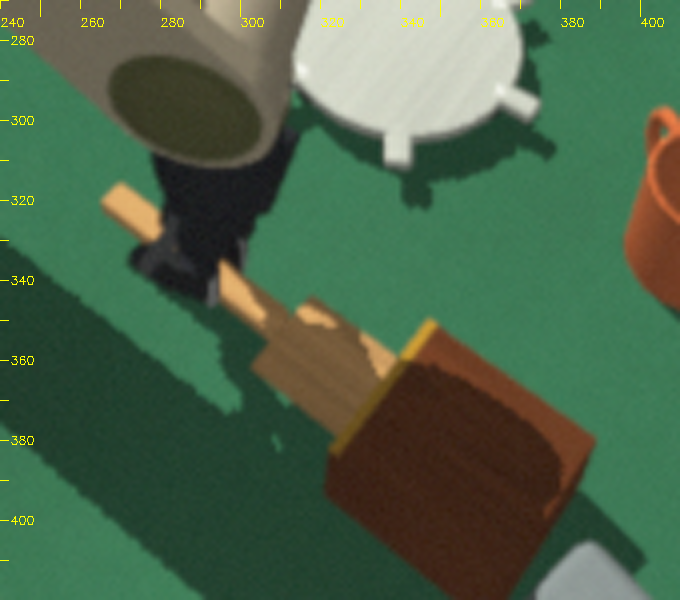

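```bash
python3 - <<'E'
from pp import *
yb=-1.397; ub=np.array([np.cos(yb),np.sin(yb)]); n=np.array([-ub[1],ub[0]])
M=np.array([.3692,-.4415])+.0025*n
P=lambda d:[*(M+ub*(d-.15)),.0295]
print(env.movel(P(.095),velocity=.03,guard=6)); pr("in")
f=grab("top");crop(f,300,220,190,100,4,"k1");crop(grab("side"),240,270,170,150,4,"k2")
E
```

```text
False
in [ 0.3621 -0.3868  0.0295] [-0.5122  0.2452 -0.1248] 0.221 67.73
```

View pics/k2.png

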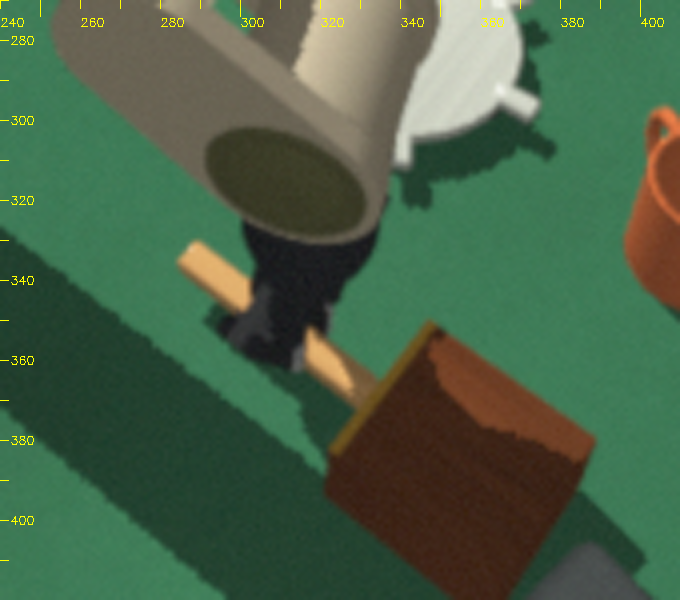

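```bash
python3 - <<'E'
from pp import *
env.movel([.3621,-.3868,.027],velocity=.02,guard=4); pr()
env.release(); pr()
p=monitor.sense()["position"]
env.movel([p[0],p[1],.25],velocity=.1)
env.reach([.35,.05,.40],down(0.0)); env.hold(.5); pr()
f=grab("top");crop(f,300,220,190,100,4,"z1");cv2.imwrite("pics/topz.png",f["frame"][:,:,::-1])
f=grab("side");crop(f,240,270,170,150,4,"z2");cv2.imwrite("pics/sidez.png",f["frame"][:,:,::-1])
E
```

```text
[ 0.3621 -0.3867  0.0269] [-0.3164 -0.3548 -0.5164] 0.219 68.11
 [ 0.3621 -0.3868  0.027 ] [-0.2632  0.0849  0.5748] 0.998 68.77
 [0.35 0.05 0.4 ] [ 0.0908  0.1322 -0.344 ] 0.999 73.34
```

View pics/z1.png

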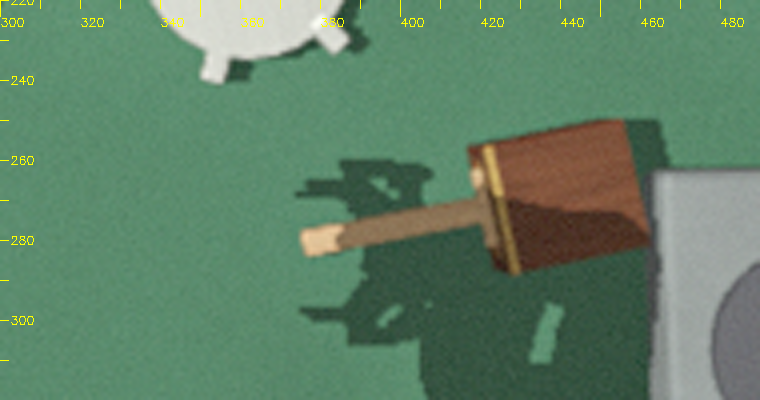

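View pics/z2.png

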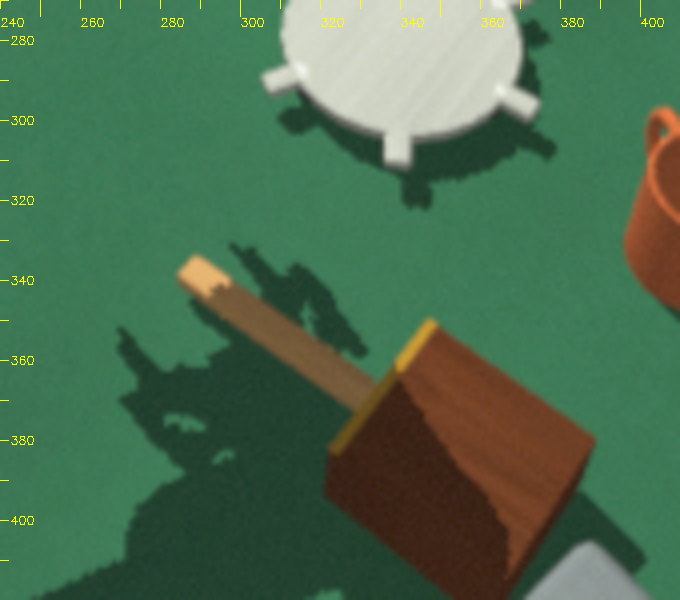

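View pics/topz.png

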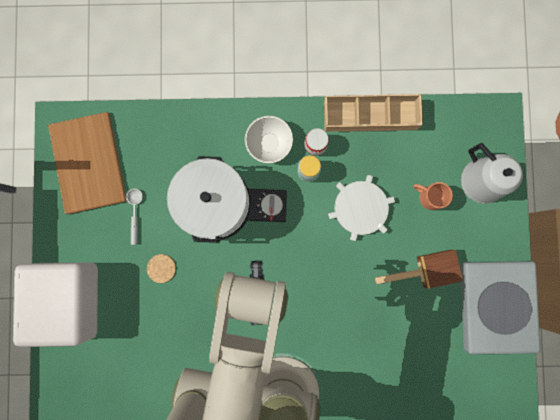

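View pics/sidez.png

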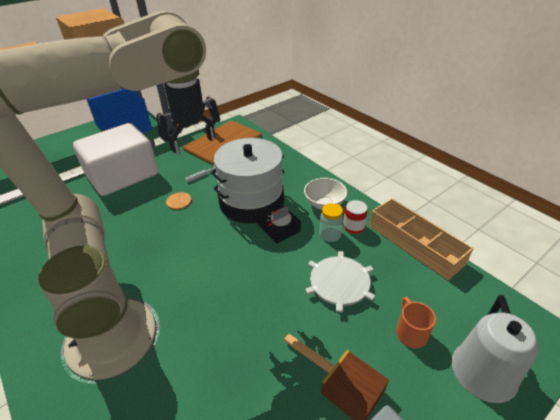

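```bash
python3 - <<'E'
from pp import *
f=grab("top"); yb=-1.397; ub=np.array([np.cos(yb),np.sin(yb)]); n=np.array([-ub[1],ub[0]]); M=np.array([.3685,-.4412])
for z in(.015,.03):
    e=p2w(f,375.3,281,z); d=e[:2]-M; print("handle end",e,"depth",.24+d@ub,"lat",d@n)
print("lid",p2w(f,206.6,198.4,.202)[:2],"knob",p2w(f,150+278/5,140+285/5,.239)[:2],"C",C)
crop(f,150,140,150,110,5,"zz")
E
```

```text
handle end [ 0.3432 -0.2968  0.015 ] depth 0.09343243446205876 lat 8.727537717849001e-05
handle end [ 0.3441 -0.2944  0.03  ] depth 0.09118997007391685 lat 0.001382041456790343
lid [0.5965 0.2065] knob [0.5968 0.2037] C [0.598 0.209]
```

View pics/zz.png

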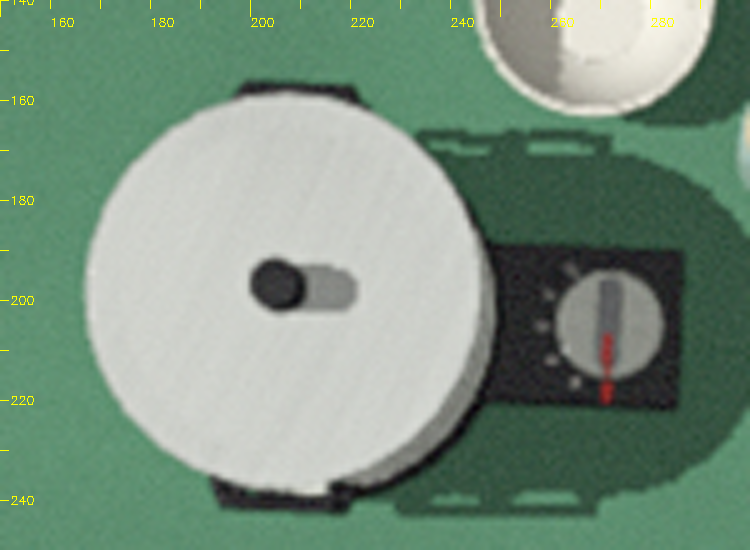

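Everything checks out: the lid is seated, the timer pointer is at zero, the spatula tip is about 92 mm in, and the bystanders are unmoved. I'm handing in.

```bash
python3 -c "
from h import *
job.hand_in(); print(monitor.sense()['clock'])"
```

```text
the job is handed in; nothing more can be done
the job is handed in; nothing more can be done
```

I did every part of the task and handed the job in at about 74 s of the 210 s allowed; no verdict was reported.

- **Timer:** I turned the dial back to zero, and the last picture shows the red pointer in line with the red zero mark.
- **Pots:** Three pots were present, and all three stand upright on the tier floor. One was knocked aside after I placed it. Measured again before the lid went on, all three were 53–60 mm from the tier centre (limit 85 mm).
- **Lid:** I lowered it slowly, and it touched down with about 10 N of added force at exactly the height computed for a seated lid. The last pictures show it level and evenly over the rim. By camera its centre is about 3 mm from my estimate of the steamer axis (limit 10 mm), and the knob alone reads about 5 mm.
- **Spatula:** It slid into the slot without resistance. By camera the tip is about 91–93 mm in (70 mm needed), less than 2 mm off the middle and in line.
- **Other things:** The bystander items appear unmoved in the last top picture, and the arm was well clear of everything at the end.

**Checks that disagreed:** The two cameras differed by 5–14 mm on some positions. I relied on the top camera, which matched where the gripper found the dial and pots.

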